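# Empty the chocolate mould

## Robot

A 6-joint arm with a two-finger parallel gripper is mounted at the origin on the work surface. World frame = base frame: x ahead of the robot, y to its left, z up, the work surface at z = 0. Lengths are in m, angles in rad, forces in N, time in s.
With the tool pointing down it reaches from about 0.35 to 0.775 m from the base axis. Payload 7.3 kg.
Tool frame: the origin (TCP) lies on the centre line of the jaws, within the pads' length; the fingertips stand 17 mm ahead of it and the grasp point (between the pads) lies 2 mm behind it (robot.tcp_to_tips is the distance from the TCP to the fingertips, in m); z points along the fingers, y is the line along which they close (so a half turn about z gives the same grasp; the last joint's range is limited). The gripper opens to 92 mm and grips with 3 to 60 N. Pads are 19 mm wide; open, the fingers measure 130 mm over their backs; the gripper's body (75 mm by 190 mm) begins 47 mm behind the grasp point.
Start: joints at [-1.321, 0.342, 1.524, -0, 1.275, -0.146], TCP at [0.202, -0.484, 0.244] pointing down, gripper open.
Joint ranges: [-2.53, 2.53], [-0.77, 2.02], [0.04, 2.7], [-1, 4.14], [0.28, 2.66], [-3.11, 3.11]. Speed limits (rad/s): [2.57, 2.57, 3.14, 3.14, 3.14, 3.14].

## Interface

Orientations are given as [roll, pitch, yaw] about the fixed x, y, z axes, in that order (R = Rz(yaw) Ry(pitch) Rx(roll)).
In Python, from cell import robot gives the robot as it stands. The module is installed in compiled form; this text tells all that it offers.
- The arm moves only by the tool carry_out, never from a script. Its argument "commands" is a list of rows, each a list of 3 entries, a list of its own where there are three numbers: the shift along the tool's x, y, z in m, then the turn about the tool's z in rad, then the opening, from 0 (shut) to 1 (fully open). In form: [[[dx, dy, dz], yaw, claw], ...]. A call has 1 to 20 rows; each row shifts and turns the commanded pose from where the row before left it, along the tool's axes as they then stand; what a row does not reach is not made up. A row lasts 1/8 s, in which the tool goes at most 62.5 mm and 10.7 degrees, less where a joint would pass 70% of its speed; a pose out of reach is approached as far as the arm can. A call is refused whole if a number of a shift passes 0.0625 or a number of a turn 0.188, either way. A call with a gripper value outside its range is refused whole. The fingers move at their own pace and stop on an object; "newtons" is the grip in N (left out, the last holds). Time passes only in rows, so rows that do not move let the fingers close. It gives the time, the measured TCP pose, the force, the opening and the grip force at its end, in the units of the state.
- robot.observe(): the state, without advancing time (a new reading comes with each control period).
- robot.read_camera(name): name is "scene" or "top" or "wrist"; returns a dict with "pixels" (420x560x3 uint8, red, green, blue), "fx", "fy", "cx", "cy" (pixels), "view" (4x4, takes a point from world to camera coordinates); the wrist camera has in their place "T_tool_cam" (4x4, takes a point from camera to tool coordinates, whose origin is the TCP and whose axes are the flange's). Camera axes: x right, y up, looking along -z (the intrinsics and any distortion apply to the point x, -y, -z); pixel columns grow to the right and rows downward; lengths in m; the calibration is good to about 2 mm. A picture is of the moment at which its call begins: read the wrist's pose just before it. There is no depth.
- robot.hand_in(): hands the job in; it is judged then, once.
Trained networks look in a picture, given as the dict that the camera call returned (one of the last four; its "shot" number tells which), for a name from the list of things; names that differ only in an ending like _2 or _b are one class to them, and where a whole thing is asked for, a point or a joint stands for the part that bears it (a point fixed in the world has none). Each returns a list of dicts, best first, with "p" (0 to 1); they miss things now and then, are a little off and sometimes report something else, mostly with a low value. They report only what shows in the picture. A call takes as long as a camera call. They do not tell look-alikes from the thing itself.
- robot.find_in(picture, name): "at" ([column, row] in pixels, amid what is visible of it).
- robot.tip_of(picture, name): "at" ([column, row] in pixels: a listed point, or the origin of a listed thing).
The state is a dict: "time": time; "qpos": joint angles; "qvel": joint speeds; "joint_efforts": joint torques, N m; "tool_pos": TCP position; "tool_rot": TCP orientation; "contact_force": force on the tool from outside, world axes, zero at the start; "torque": the same for the moment, N m; "opening": finger opening in m; "grip_force": force on a finger pad.
Only numpy, scipy, OpenCV 4.12 (cv2) and the standard library are available. Lean on these libraries where they do the work, as an engineer would, in place of code of your own. Each camera call takes 0.05 s, during which the arm holds its last target. There are 200 camera calls.

## Task

The chocolate bars have set. Put the chock on the sloping rest board first and let go of it, lying across the slope midway between its side edges; then move the rolling pin from the mould onto the middle of the board, uphill of the chock, so that it stays there resting against it and never drops onto the counter. Lift every bar that is there out of the mould, lay it ridge up in the rack slot of its own colour, switch the cooling plate fully off, and leave everything else alone.

Things in the scene. Friction and masses are not known exactly. Their poses are not given: they have to be found in the camera images.
- switch (a joint): red toggle lever of the cooling plate, 60 mm from pivot to the centre of its 26 mm ball tip, on a grey block at the mould's front (-x) side; pivot 22 mm above the counter, 95 mm in -x and 90 mm in +y from the mould's centre; 0 = on, leaning to the mould's -x; 1.0 rad = off, leaning to +x; a light push (under 5 N) moves it and it stays where it is left
- switch_tip (a point): tip of that red lever, it moves with the lever; the lever swings in the mould's x-z plane
- mould: fixed aluminium mould on a cooling plate, 104 x 266 mm, top face 22 mm high; origin at the centre of its underside on the counter. Four open cavities in a row along its y at y = -81, -27, 27, 81 mm, each 79 mm (x) by 43 mm (y), floor 8 mm above the counter, 14 mm deep. At y = +-129 mm stand steel saddles 8 mm thick and 74 mm high that carry the handles of the rolling pin at the start
- pin_mid (a point): wooden rolling pin, 0.35 kg, this point at its middle on its axis; axis = its y. Body 44 mm diameter and 170 mm long, with a handle 20 mm in diameter at each end, 284 mm overall. At the start it lies in the mould's saddles above the bars, axis 70 mm above the counter; it rolls freely
- chock_mid (a point): chock, 0.3 kg, 90 mm long (its y): black rubber foot 44 mm wide (its x) and 8 mm high with an orange rib 18 mm wide along its middle, 34 mm high in all; this point is at its centre, 17 mm above its underside. Starts on the counter in front of the mould
- board_top (a point): fixed wooden sloping rest board, 200 mm along the slope (its x) by 190 mm (its y); this point is the centre of its top surface, 30 mm above the counter. The surface falls by 9 degrees (0.157 rad) towards its -x edge (the edge near the robot): 14 mm high there, 46 mm at the +x edge; no lip, so an unchocked pin rolls off. The axes given here are level, not tilted
- cocoa_mid (a point): set dark brown chocolate bar, 0.1 kg, may be absent; this point at its centre, 18 mm above its underside. Foot 76 mm (its x) by 40 mm (its y), 16 mm high, with a grip ridge on top 60 x 26 mm and 20 mm high (36 mm in all). Starts in one of the mould's cavities, ridge up, ridge along the mould's x; its foot stands 2 mm above the mould's top face
- rose_mid (a point): set pink chocolate bar, 0.1 kg, may be absent; this point at its centre, 18 mm above its underside. Foot 76 mm (its x) by 40 mm (its y), 16 mm high, with a grip ridge on top 60 x 26 mm and 20 mm high (36 mm in all). Starts in one of the mould's cavities, ridge up, ridge along the mould's x; its foot stands 2 mm above the mould's top face
- green_mid (a point): set green chocolate bar, 0.1 kg, may be absent; this point at its centre, 18 mm above its underside. Foot 76 mm (its x) by 40 mm (its y), 16 mm high, with a grip ridge on top 60 x 26 mm and 20 mm high (36 mm in all). Starts in one of the mould's cavities, ridge up, ridge along the mould's x; its foot stands 2 mm above the mould's top face
- lemon_mid (a point): set yellow chocolate bar, 0.1 kg, may be absent; this point at its centre, 18 mm above its underside. Foot 76 mm (its x) by 40 mm (its y), 16 mm high, with a grip ridge on top 60 x 26 mm and 20 mm high (36 mm in all). Starts in one of the mould's cavities, ridge up, ridge along the mould's x; its foot stands 2 mm above the mould's top face
- cocoa_slot (a point): storage slot of the dark brown bar in the yellow display rack: white tray with dark brown floor and label tabs; this point is the centre of its inner floor, 13 mm above the counter. Inside 90 mm (its x) by 52 mm (its y), walls 11 mm high and 4 mm thick; slots stand side by side along y, 62 mm apart, in any order
- rose_slot (a point): storage slot of the pink bar in the yellow display rack: white tray with pink floor and label tabs; this point is the centre of its inner floor, 13 mm above the counter. Inside 90 mm (its x) by 52 mm (its y), walls 11 mm high and 4 mm thick; slots stand side by side along y, 62 mm apart, in any order
- green_slot (a point): storage slot of the green bar in the yellow display rack: white tray with green floor and label tabs; this point is the centre of its inner floor, 13 mm above the counter. Inside 90 mm (its x) by 52 mm (its y), walls 11 mm high and 4 mm thick; slots stand side by side along y, 62 mm apart, in any order
- lemon_slot (a point): storage slot of the yellow bar in the yellow display rack: white tray with yellow floor and label tabs; this point is the centre of its inner floor, 13 mm above the counter. Inside 90 mm (its x) by 52 mm (its y), walls 11 mm high and 4 mm thick; slots stand side by side along y, 62 mm apart, in any order
- pin: the rolling pin again, origin at its middle
- chock: the chock again, origin at the centre of its underside
- box_red: bystander, to be left alone: clear box of red and gold sweets, 118 x 158 x 56 mm; origin at its underside
- jar: bystander, to be left alone: amber jar with yellow lid, 72 mm diameter, 100 mm high; origin at its underside
- tin: bystander, to be left alone: tin with red label, 74 mm diameter, 110 mm high; origin at its underside
There are look-alikes about, which are no part of the job. What is shaped like the chock but purple is not meant.

How it is judged:
By the outcome, as a careful person would: the job done as asked, in the order asked, and still so for the second after the job is handed in, with the robot touching nothing.
Of bar_cocoa, bar_rose, bar_green, bar_lemon only 3 to 4 are there at a start; the rules pass over those that are not, and their reading is None.
At some moment in a run one of bar_cocoa, bar_rose, bar_green, bar_lemon may be knocked a few centimetres aside while the robot is not near it.
It also fails if it takes over 208 s, if anything falls off the work surface, if the arm or the gripper's body presses on something with over 40 N, if the wrist force passes 120 N, or if a joint passes its speed limit or range.

## Working session

There is one attempt and no reset: what is moved stays moved. The work goes in short steps, Python scripts to look and compute and a tool call to move; the robot and the scene stay as the last step left them, time stands still between calls to the robot, and variables do not carry over. Pictures are saved under pics/ and viewed, at most 14 in all, crops included, and the job is handed in when it is done.

Besides the shell and the picture viewer there is one more tool, called after "Emit:" as name(argument=value, ...) on one line, values as JSON. carry_out: Moves the arm, as the interface text tells. Its arguments: {"type":"object","properties":{"commands":{"type":"array"},"newtons":{"type":"number"}},"required":["commands"]}

```bash
mkdir -p pics
cat > h.py <<'E'
from cell import robot
import numpy as np, cv2
from scipy.spatial.transform import Rotation as R
def save(p,n,crop=None,s=1):
    im=p["pixels"][:,:,::-1]
    if crop: im=im[crop[1]:crop[3],crop[0]:crop[2]]
    im=cv2.resize(im,None,fx=s,fy=s,interpolation=cv2.INTER_CUBIC)
    cv2.imwrite("pics/"+n+".png",im)
def view(p,st=None):
    if "view" in p: return np.array(p["view"])
    T=np.eye(4); T[:3,:3]=R.from_euler("xyz",st["tool_rot"]).as_matrix(); T[:3,3]=st["tool_pos"]
    return np.linalg.inv(T@np.array(p["T_tool_cam"]))
def K(p): return np.array([[p["fx"],0,p["cx"]],[0,p["fy"],p["cy"]],[0,0,1.]])
def dist(p): return np.array(p.get("distortion",p.get("dist",np.zeros(5))),float)
def to_world(p,px,z,st=None):
    "pixel -> world point on the plane z"
    u=cv2.undistortPoints(np.array([[px]],float),K(p),dist(p))[0,0]
    C=np.linalg.inv(view(p,st)); d=C[:3,:3]@np.array([u[0],-u[1],-1]); o=C[:3,3]
    return o+d*(z-o[2])/d[2]
def to_px(p,X,st=None):
    c=(view(p,st)@np.append(X,1))[:3]; c=c*[1,-1,-1]
    return cv2.projectPoints(c.reshape(1,3),np.zeros(3),np.zeros(3),K(p),dist(p))[0].ravel()
Z=dict(switch_tip=.055,pin_mid=.07,chock_mid=.017,board_top=.03,cocoa_mid=.026,rose_mid=.026,green_mid=.026,lemon_mid=.026,cocoa_slot=.013,rose_slot=.013,green_slot=.013,lemon_slot=.013,mould=0,box_red=0,jar=0,tin=0)
E
python3 - <<'E'
from h import *
s=robot.observe(); print(s)
for n in ("top","scene"):
    p=robot.read_camera(n); save(p,n+"0"); print(n,[k for k in p], p["fx"],p["cx"],p["cy"])
    for k,z in Z.items():
        r=robot.tip_of(p,k)[:3]
        print(k,[(round(d["p"],2),np.round(d["at"]).tolist(),np.round(to_world(p,d["at"],z)[:2],3).tolist()) for d in r])
E
```

```text
{'time': 0.0, 'qpos': array([-1.32102003e+00,  3.42727560e-01,  1.52504672e+00, -1.44374825e-05,
        1.27541639e+00, -1.45980837e-01]), 'qvel': array([-0.00037559, -0.00111072,  0.00046043,  0.00048418,  0.00070563,
       -0.00104447]), 'joint_efforts': array([-1.48338622e-03, -4.31247175e+01, -2.44224304e+01,  7.15863495e-02,
        5.58611273e-02, -1.08374181e-04]), 'tool_pos': array([ 0.20231694, -0.48401674,  0.24303208]), 'tool_rot': array([-3.14000962e+00, -2.18793834e-04,  3.95761175e-01]), 'contact_force': array([-0.15931469,  1.04332419, -0.1859571 ]), 'torque': array([ 0.02649075,  0.01553841, -0.03825399]), 'grip_force': 0.0, 'opening': 0.09156700676017668}
top ['pixels', 'fx', 'fy', 'cx', 'cy', 'view', 'shot'] 541.3008575968804 278.22085611507646 207.3893569891507
switch_tip [(0.69, [247.0, 231.0], [0.503, 0.084])]
pin_mid [(0.73, [285.0, 183.0], [0.623, 0.001])]
chock_mid [(0.88, [317.0, 268.0], [0.433, -0.089]), (0.67, [337.0, 315.0], [0.326, -0.144]), (0.64, [250.0, 189.0], [0.616, 0.088])]
board_top [(0.85, [411.0, 257.0], [0.474, -0.313]), (0.17, [186.0, 152.0]
[... 1231 characters left out ...]
295.0, 251.0], [0.626, -0.025])]
rose_mid [(0.75, [324.0, 226.0], [0.607, 0.086])]
green_mid [(0.53, [310.0, 241.0], [0.624, 0.024])]
lemon_mid [(0.77, [275.0, 260.0], [0.619, -0.079])]
cocoa_slot [(0.73, [370.0, 164.0], [0.495, 0.364])]
rose_slot [(0.75, [356.0, 175.0], [0.505, 0.297])]
green_slot [(0.94, [384.0, 160.0], [0.505, 0.414]), (0.65, [353.0, 175.0], [0.498, 0.294]), (0.26, [310.0, 241.0], [0.615, 0.032])]
lemon_slot [(0.87, [336.0, 182.0], [0.493, 0.233])]
mould [(0.65, [302.0, 254.0], [0.627, -0.002])]
box_red [(0.76, [349.0, 295.0], [0.782, 0.003])]
jar [(0.69, [403.0, 228.0], [0.718, 0.256])]
tin [(0.72, [303.0, 234.0], [0.576, 0.043]), (0.66, [228.0, 334.0], [0.699, -0.263])]
```

Run:
```python
import cv2
a=cv2.imread("pics/top0.png")[100:350,80:460]
cv2.imwrite("pics/top0c.png",cv2.resize(a,None,fx=2.1,fy=2.1,interpolation=cv2.INTER_CUBIC))
```

```text
(no output)
```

View pics/top0c.png

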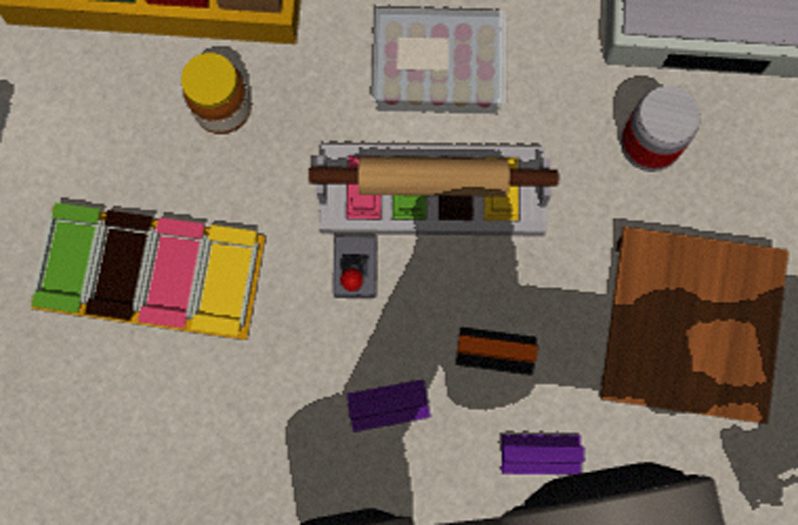

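View pics/scene0.png

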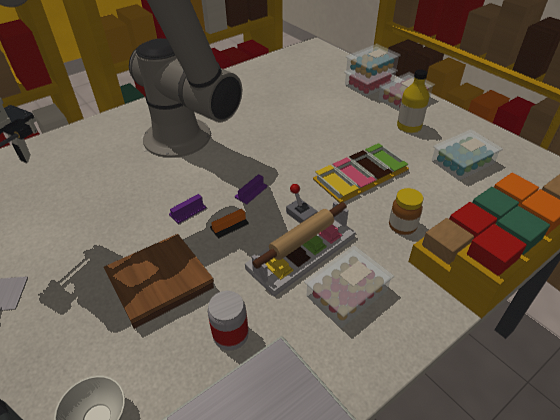

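Chock candidates in the top image: orange-ribbed at (317,267), purple at (265,292) and purple at (338,316). By the description, the orange one at (317,267), seen at (228,220) in the scene image, is the chock. All four bars are in the mould. I'll go above the chock and check it up close.

Emit:
carry_out(commands=[[[0.0366,-0.0275,0],0,1],[[0.0366,-0.0275,0],0,1],[[0.0366,-0.0275,0],0,1],[[0.0366,-0.0275,0],0,1],[[0.0366,-0.0275,0],0,1],[[0.0366,-0.0275,0],0,1],[[0.0366,-0.0275,0],0,1],[[0.0366,-0.0275,0],0,1],[[0.0366,-0.0275,0],0,1],[[0.0366,-0.0275,0],0,1],[[0,0,0],-0.17,1],[[0,0,0],-0.17,1],[[0,0,0],-0.17,1],[[0,0,0],-0.17,1],[[0,0,0],-0.17,1],[[0,0,0],-0.17,1],[[0,0,0],0,1]])

```text
time: 3.82
tool_pos: [0.4341, -0.0896, 0.2438]
tool_rot: [3.141, 0.0, 1.414]
contact_force: [0.6, 0.0, 0.4]
opening: 0.0922
grip_force: 0.0
```

```bash
cat >> h.py <<'E'
def tips(p,names,st=None):
    for k in names:
        r=robot.tip_of(p,k)[:2]
        print(k,[(round(d["p"],2),np.round(d["at"]).tolist(),np.round(to_world(p,d["at"],Z[k],st)[:2],3).tolist()) for d in r])
def wrist():
    st=robot.observe(); p=robot.read_camera("wrist")
    print("t",round(st["time"],2),"tcp",np.round(st["tool_pos"],4),"yaw",round(st["tool_rot"][2],4),"open",round(st["opening"],4))
    return p,st
def delta(st,x,y,z,yaw=None):
    "shift in tool axes (before turning), turn about tool z"
    a=st["tool_rot"][2]; d=np.array([x,y,z])-st["tool_pos"]
    print("dx,dy,dz",np.round([np.cos(a)*d[0]+np.sin(a)*d[1],np.sin(a)*d[0]-np.cos(a)*d[1],-d[2]],4),"turn",None if yaw is None else round(a-yaw,3))
E
python3 - <<'E'
from h import *
p,st=wrist(); save(p,"w1"); tips(p,["chock_mid","board_top","pin_mid"],st)
p=robot.read_camera("top"); save(p,"top1",(80,100,460,350),2.1)
E
```

```text
t 3.83 tcp [ 0.4341 -0.0896  0.2438] yaw 1.4143 open 0.0922
chock_mid [(0.66, [193.0, 68.0], [0.366, 0.031]), (0.64, [287.0, 177.0], [0.441, -0.09])]
board_top [(0.63, [350.0, 357.0], [0.481, -0.313])]
pin_mid [(0.79, [490.0, 47.0], [0.622, 0.002])]
```

View pics/w1.png

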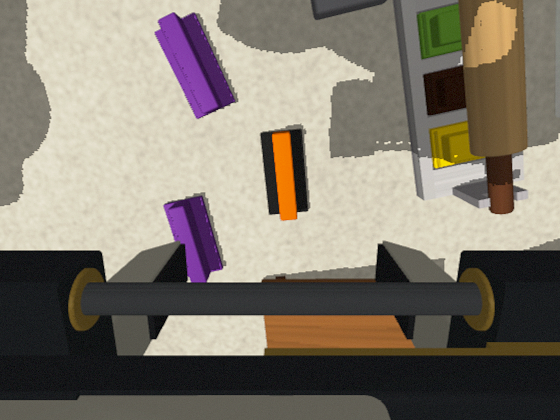

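The wrist view confirms the orange-ribbed chock at (284,175), with the purple ones at (195,65) and (195,235). Now I'll measure it, along with the board corners, rack and mould.

```bash
cat >> h.py <<'E'
def blob(p,lo,hi,z,st=None,roi=None,n=1):
    "largest HSV blobs, contour projected on plane z -> rect centre, size, angle of long side"
    m=cv2.inRange(cv2.cvtColor(p["pixels"],cv2.COLOR_RGB2HSV),np.array(lo),np.array(hi))
    if roi: k=np.zeros_like(m); k[roi[1]:roi[3],roi[0]:roi[2]]=1; m=m*k
    m=cv2.morphologyEx(m,cv2.MORPH_CLOSE,np.ones((3,3)))
    cs=sorted(cv2.findContours(m,cv2.RETR_EXTERNAL,cv2.CHAIN_APPROX_NONE)[0],key=cv2.contourArea)[::-1][:n]
    out=[]
    for c in cs:
        W=np.array([to_world(p,q,z,st)[:2] for q in c[:,0]],np.float32)
        b=cv2.boxPoints(cv2.minAreaRect(W)); e=b[1]-b[0]; f=b[2]-b[1]
        L=e if np.hypot(*e)>np.hypot(*f) else f
        out.append((np.round(b.mean(0),4).tolist(),np.round(sorted([np.hypot(*e),np.hypot(*f)]),4).tolist(),round(np.arctan(L[1]/L[0]),3),c[:,0].min(0).tolist(),c[:,0].max(0).tolist()))
    return out
E
python3 - <<'E'
from h import *
p,st=wrist()
print("orange",blob(p,(5,180,150),(18,255,255),.034,st,(240,110,330,240)))
print("black",blob(p,(0,0,0),(180,255,60),.006,st,(250,115,320,225)))
t=robot.read_camera("top")
print("board",blob(t,(3,80,30),(18,255,255),.03,None,(360,200,460,310)))
print("mould px", to_px(t,[.623,0,.022]))
for n,lo,hi in (("yellow",(22,120,120),(32,255,255)),("pink",(160,80,120),(178,255,255)),("green",(40,100,80),(75,255,255))):
    print(n,blob(t,lo,hi,.015,None,(80,180,220,270)))
print("pinblob",blob(t,(10,60,100),(22,200,255),.085,None,(240,160,340,200)))
tips(t,["board_top","mould","pin_mid","lemon_slot","rose_slot","cocoa_slot","green_slot"])
E
```

```text
t 4.08 tcp [ 0.4341 -0.0896  0.2437] yaw 1.414 open 0.0916
orange [([0.43799999356269836, -0.08609999716281891], [0.01759999990463257, 0.08919999748468399], np.float32(1.506), [272, 132], [296, 219])]
black [([0.45399999618530273, -0.08739999681711197], [0.013500000350177288, 0.08980000019073486], np.float32(1.532), [288, 129], [307, 211])]
board [([0.48179998993873596, -0.31130000948905945], [0.19050000607967377, 0.21070000529289246], np.float32(-0.116), [366, 210], [455, 301])]
mould px [285.30525164 188.5664846 ]
yellow [([0.4431999921798706, 0.265500009059906], [0.009100000374019146, 0.01510000042617321], np.float32(-0.079), [169, 250], [173, 256])]
pink [([0.5002999901771545, 0.29589998722076416], [0.05339999869465828, 0.125], np.float32(-0.063), [146, 204], [175, 255])]
green [([0.5090000033378601, 0.420199990272522], [0.053700000047683716, 0.12460000067949295], np.float32(-0.072), [96, 197], [127, 248])]
pinblob [([0.6129999756813049, 0.006899999920278788], [0.03150000050663948, 0.04569999873638153], np.float32(1.197), [271, 178], [290, 192])]
board_top [(0.7, [411.0, 255.0], [0.478, -0.311])]
mould [(0.88, [284.0, 190.0], [0.625, 0.003])]
pin_mid [(0.79, [281.0, 184.0], [0.62, 0.01]), (0.65, [281.0, 190.0], [0.606, 0.01])]
lemon_slot [(0.97, [187.0, 234.0], [0.493, 0.231]), (0.57, [139.0, 225.0], [0.505, 0.353])]
rose_slot [(0.59, [163.0, 231.0], [0.496, 0.29]), (0.57, [274.0, 191.0], [0.617, 0.028])]
cocoa_slot [(0.73, [139.0, 228.0], [0.498, 0.351]), (0.45, [276.0, 189.0], [0.622, 0.023])]
green_slot [(0.63, [111.0, 223.0], [0.506, 0.42]), (0.62, [318.0, 189.0], [0.63, -0.083])]
```

View pics/top1.png

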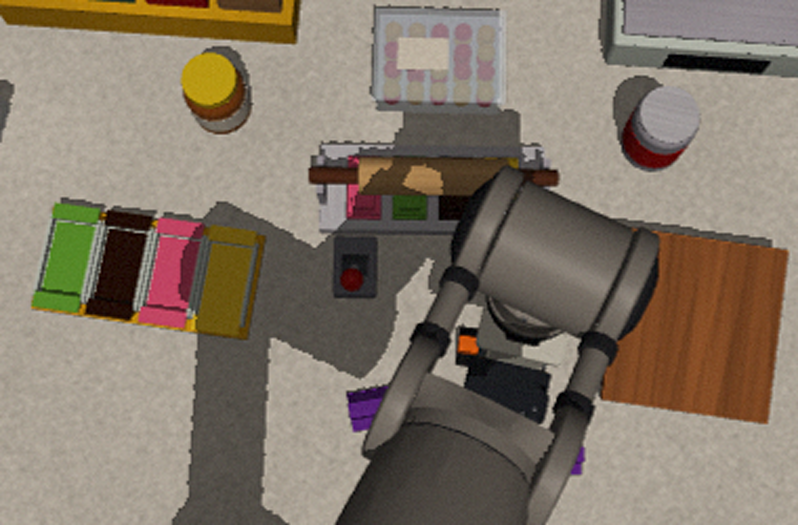

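Emit:
carry_out(commands=[[[0.0041,0.0034,0],0,0.65],[[0,0,0.04],-0.086,0.65],[[0,0,0.05],0,0.65],[[0,0,0.05],0,0.65],[[0,0,0.04],0,0.65],[[0,0,0.02],0,0.65],[[0,0,0.01],0,0.65],[[0,0,0.005],0,0.65],[[0,0,0],0,0],[[0,0,0],0,0],[[0,0,0],0,0],[[0,0,0],0,0],[[0,0,0],0,0],[[0,0,-0.02],0,0],[[0,0,-0.04],0,0],[[0,0,-0.04],0,0],[[0,0,-0.02],0,0],[[0,0,0],0,0]], newtons=30)

```text
time: 6.78
tool_pos: [0.4386, -0.0862, 0.1495]
tool_rot: [3.139, 0.001, 1.502]
contact_force: [-0.3, -0.7, -3.6]
opening: 0.0177
grip_force: 30.0
```

Run:
```python
from h import *
t=robot.read_camera("top")
c=[(620,228,.046),(788,250,.046),(768,422,.014),(602,398,.014)]
W=np.array([to_world(t,(80+u/2.1,100+v/2.1),z)[:2] for u,v,z in c]); print(W.round(3),W.mean(0).round(4))
for i,j in ((0,1),(3,2)): d=W[i]-W[j]; print("yaw y-edge",-np.arctan(d[0]/d[1]),np.hypot(*d))
for i,j in ((0,3),(1,2)): d=W[i]-W[j]; print("yaw x-edge",np.arctan(d[1]/d[0]),np.hypot(*d))
```

```text
[[ 0.583 -0.22 ]
 [ 0.571 -0.413]
 [ 0.377 -0.4  ]
 [ 0.39  -0.211]] [ 0.4801 -0.311 ]
yaw y-edge -0.06055017093509152 0.1930808741622941
yaw y-edge -0.06984193570567603 0.1890683501763199
yaw x-edge -0.04529453487541737 0.19253856264240532
yaw x-edge -0.06612732612248817 0.19427593269243085
```

Emit:
carry_out(commands=[[[-0.037,0.0028,0],0,0],[[-0.037,0.0028,0],0,0],[[-0.037,0.0028,0],0,0],[[-0.037,0.0028,0],0,0],[[-0.037,0.0028,0],0,0],[[-0.037,0.0028,0],-0.009,0],[[0,0,0],0,0],[[0,0,0.04],0,0],[[0,0,0.03],0,0],[[0,0,0.014],0,0],[[0,0,0.006],0,0],[[0,0,0.002],0,0],[[0,0,0],0,0]])

```text
time: 8.45
tool_pos: [0.44, -0.309, 0.0575]
tool_rot: [3.14, 0.001, 1.511]
contact_force: [0.5, -0.2, -3.6]
opening: 0.018
grip_force: 30.0
```

Emit:
carry_out(commands=[[[0,0,0.001],0,0],[[0,0,0.001],0,0],[[0,0,0],0,0.25],[[0,0,0],0,0.4],[[0,0,0],0,0.5],[[0,0,0],0,0.5],[[0,0,0],0,0.5],[[0,0,-0.03],0,0.5],[[0,0,-0.05],0,0.5],[[0,0,-0.05],0,1],[[-0.05,0,-0.05],0,1],[[-0.05,0,0],0,1],[[-0.02,0,0],0,1],[[0,0,0],0,1]])

```text
time: 10.2
tool_pos: [0.4322, -0.4237, 0.2284]
tool_rot: [-3.141, -0.0, 1.509]
contact_force: [-0.1, 0.2, 0.4]
opening: 0.0896
grip_force: 0.0
```

Run:
```python
from h import *
p,st=wrist(); save(p,"w2"); tips(p,["board_top","chock_mid"],st)
print("orange@.053",blob(p,(5,200,170),(14,255,255),.0575,st,n=3))
t=robot.read_camera("top"); tips(t,["pin_mid","mould"])
```

```text
t 10.2 tcp [ 0.4322 -0.4237  0.2284] yaw 1.5089 open 0.0896
board_top [(0.8, [328.0, 57.0], [0.482, -0.311])]
chock_mid [(0.98, [281.0, 57.0], [0.44, -0.307])]
orange@.053 [([0.43470001220703125, -0.31150001287460327], [0.017100000753998756, 0.08389999717473984], np.float32(1.513), [265, 0], [286, 110])]
pin_mid [(0.96, [285.0, 185.0], [0.618, 0.001]), (0.71, [283.0, 191.0], [0.604, 0.006])]
mould [(0.55, [285.0, 193.0], [0.618, 0.0])]
```

View pics/w2.png

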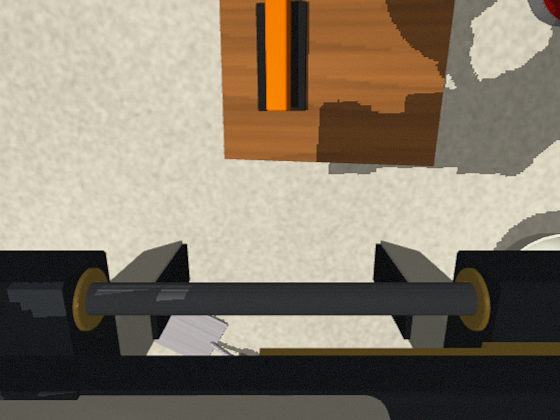

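The chock lies flat on the board, its end at (280,110), square to the edges. Next is the pin.

Emit:
carry_out(commands=[[[0.0406,0.021,-0.005],0,1],[[0.0406,0.021,-0.005],0,1],[[0.0406,0.021,-0.005],0,1],[[0.0406,0.021,-0.005],0,1],[[0.0406,0.021,0],0,1],[[0.0406,0.021,0],0,1],[[0.0406,0.021,0],0,1],[[0.0406,0.021,0],0,1],[[0,0,0],0,1]])

```text
time: 11.62
tool_pos: [0.6208, -0.1048, 0.2488]
tool_rot: [3.141, -0.001, 1.516]
contact_force: [-0.1, -0.6, 0.6]
opening: 0.0919
grip_force: 0.0
```

Run:
```python
from h import *
p,st=wrist(); save(p,"w3"); tips(p,["pin_mid","mould","switch_tip"],st)
```

```text
t 11.62 tcp [ 0.6208 -0.1048  0.2488] yaw 1.5159 open 0.0919
pin_mid [(0.97, [281.0, 66.0], [0.626, 0.001])]
mould []
switch_tip []
```

View pics/w3.png

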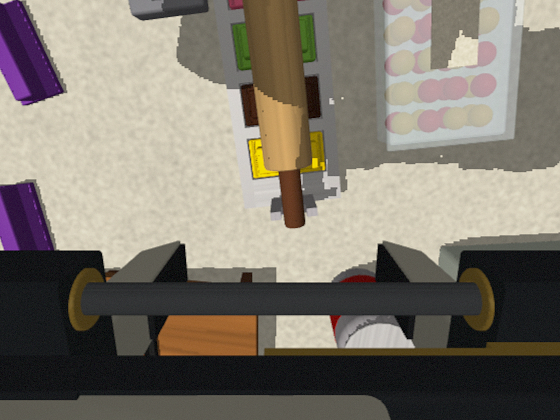

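Run:
```python
from h import *
p,st=wrist()
for px,z in (((294,225),.07),((291,175),.07),((287.5,155),.07),((275,20),.07)): print(px,to_world(p,px,z,st).round(4))
print("lemon foot/ridge corners")
for c in ((247,137),(324,131),(249,180),(327,175)): print(to_world(p,c,.024,st).round(4)[:2])
h=cv2.cvtColor(p["pixels"],cv2.COLOR_RGB2HSV)
for r in (10,40,70,100,130,155):
    print(r,h[r,225:335:6].tolist() if r==100 else "")
```

```text
t 11.82 tcp [ 0.6194 -0.1093  0.249 ] yaw 1.5101 open 0.0918
(294, 225) [ 0.6296 -0.1461  0.07  ]
(291, 175) [ 0.6293 -0.0975  0.07  ]
(287.5, 155) [ 0.6271 -0.079   0.07  ]
(275, 20) [0.6231 0.032  0.07  ]
lemon foot/ridge corners
[ 0.5874 -0.0645]
[ 0.6659 -0.0632]
[ 0.5857 -0.1091]
[ 0.6678 -0.1088]
10 
40 
70 
100 [[24, 30, 220], [23, 9, 215], [15, 10, 213], [18, 21, 60], [9, 150, 51], [8, 155, 69], [18, 128, 175], [18, 129, 194], [18, 126, 202], [18, 130, 217], [16, 127, 108], [18, 129, 113], [17, 127, 110], [19, 128, 96], [4, 152, 37], [8, 158, 29], [45, 8, 64], [15, 9, 114], [21, 8, 217]]
130 
155
```

Emit:
carry_out(commands=[[[0.036,0,0],-0.05,1],[[0.036,0,0],-0.05,1],[[0.0355,0,0],0,1],[[0,0,0.05],0,1],[[0,0,0.05],0,1],[[0,0,0.04],0,1],[[0,0,0.02],0,1],[[0,0,0.011],0,1],[[0,0,0],0,1]])

```text
time: 13.0
tool_pos: [0.6208, -0.0018, 0.0777]
tool_rot: [-3.141, 0.0, 1.61]
contact_force: [-0.1, 0.1, -0.1]
opening: 0.0915
grip_force: 0.0
```

Emit:
carry_out(commands=[[[0,0.0045,0],0,1],[[0,0,0],0,0.7],[[0,0,0],0,0.55],[[0,0,0],0,0.4],[[0,0,0],0,0.4],[[0,0,0],0,0.2],[[0,0,0],0,0.2],[[0,0,0],0,0.2],[[0,0,-0.02],0,0.2],[[0,0,-0.04],0,0.2],[[0,0,-0.04],0,0.2],[[0,0,-0.02],0,0.2],[[0,0,0],0,0.2]], newtons=45)

```text
time: 14.62
tool_pos: [0.6263, -0.001, 0.199]
tool_rot: [3.138, 0.0, 1.611]
contact_force: [0.1, 1.2, -3.7]
opening: 0.0431
grip_force: 44.9
```

Run:
```python
from h import *
p,st=wrist(); tips(p,["green_mid","cocoa_mid"],st); save(p,"w4")
t=robot.read_camera("top"); Z["pin_mid"]=.187; tips(t,["pin_mid","lemon_mid","cocoa_mid","green_mid","rose_mid"])
```

```text
t 14.62 tcp [ 0.6263 -0.001   0.199 ] yaw 1.6106 open 0.0431
green_mid []
cocoa_mid [(0.66, [281.0, 268.0], [0.63, -0.079])]
pin_mid []
lemon_mid [(0.69, [320.0, 189.0], [0.628, -0.086])]
cocoa_mid []
green_mid []
rose_mid []
```

View pics/w4.png

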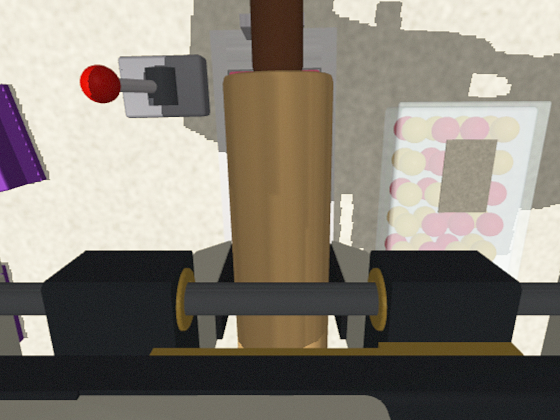

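The pin is held level: body end edge at row 72, columns 225–332, and the lever ball at (100,84). I'll work out the pin's offset along its axis in the grip.

Run:
```python
from h import *
p,st=wrist()
for px in ((225,77),(332,77)): print(to_world(p,px,.191,st).round(4))
a=-.06; c=np.array([.480,-.311]); ux=np.array([np.cos(a),np.sin(a)]); uy=np.array([-np.sin(a),np.cos(a)])
print("pin release", c+ux*.020)
```

```text
t 15.07 tcp [ 0.6253 -0.0009  0.1972] yaw 1.6107 open 0.0432
[0.5999 0.083  0.191 ]
[0.6421 0.0846 0.191 ]
pin release [ 0.49996401 -0.31219928]
```

Emit:
carry_out(commands=[[[0,0,0],0.05,0.2],[[0,0,0],0.05,0.2],[[-0.0353,-0.0119,0],0,0.2],[[-0.0353,-0.0119,0],0,0.2],[[-0.0353,-0.0119,0],0,0.2],[[-0.0353,-0.0119,0],0,0.2],[[-0.0353,-0.0119,0],0,0.2],[[-0.0353,-0.0119,0],0,0.2],[[-0.0353,-0.0119,0],0,0.2],[[-0.0353,-0.0119,0],0,0.2],[[-0.0353,-0.0119,0],0,0.2],[[0,0,0.03],0,0.2],[[0,0,0.04],0,0.2],[[0,0,0.03],0,0.2],[[0,0,0],0,0.2]])

```text
time: 17.0
tool_pos: [0.4982, -0.3107, 0.0957]
tool_rot: [-3.137, -0.003, 1.511]
contact_force: [0.4, 0.2, -3.6]
opening: 0.043
grip_force: 44.9
```

Emit:
carry_out(commands=[[[0,0.002,0.015],0,0.2],[[0,0,0.01],0,0.2],[[0,0,0.004],0,0.2],[[0,0,0.002],0,0.2],[[0,0,0],0,0.2]])

```text
time: 17.62
tool_pos: [0.5016, -0.3119, 0.0671]
tool_rot: [3.141, 0.0, 1.511]
contact_force: [0.6, -0.4, -4.6]
opening: 0.0434
grip_force: 44.9
```

Emit:
carry_out(commands=[[[0,0,0.001],0,0.2],[[0,0,0],0,0.2]])

```text
time: 17.88
tool_pos: [0.5016, -0.3118, 0.0661]
tool_rot: [3.141, 0.0, 1.511]
contact_force: [-0.2, 0.3, -4.0]
opening: 0.0433
grip_force: 44.9
```

Emit:
carry_out(commands=[[[0,0,0.001],0,0.2],[[0,0,0.001],0,0.2],[[0,0,0],0,0.2]])

```text
time: 18.25
tool_pos: [0.5014, -0.3117, 0.0638]
tool_rot: [-3.141, -0.0, 1.511]
contact_force: [0.4, -0.5, -3.6]
opening: 0.0431
grip_force: 44.9
```

Emit:
carry_out(commands=[[[0,0,0.001],0,0.2],[[0,0,0.001],0,0.2],[[0,0,0],0,0.2]])

```text
time: 18.62
tool_pos: [0.5016, -0.3119, 0.0633]
tool_rot: [3.141, 0.001, 1.511]
contact_force: [-2.8, 0.7, 7.3]
opening: 0.043
grip_force: 44.9
```

Emit:
carry_out(commands=[[[0,0,-0.001],0,0.5],[[0,0,0],0,0.55],[[0,0,0],0,0.55],[[0,0,0],0,0.55],[[0,0,-0.01],0,0.55],[[0,0,-0.01],0,0.55],[[0,0,-0.015],0,0.55],[[0,0,-0.04],0,0.55],[[0,0,-0.05],0,0.55],[[-0.03,0,-0.05],0,1],[[-0.06,0,0],0,1],[[0,0,0],0,1]])

```text
time: 20.12
tool_pos: [0.4952, -0.4051, 0.2391]
tool_rot: [3.14, 0.003, 1.507]
contact_force: [0.7, -0.7, -0.5]
opening: 0.0758
grip_force: 0.0
```

Run:
```python
from h import *
p,st=wrist(); save(p,"w5"); Z["pin_mid"]=.053; tips(p,["pin_mid","chock_mid"],st)
s=robot.read_camera("scene"); tips(s,["pin_mid","chock_mid"])
```

```text
t 20.12 tcp [ 0.4952 -0.4051  0.2391] yaw 1.5069 open 0.0758
pin_mid [(0.57, [249.0, 80.0], [0.473, -0.309])]
chock_mid [(0.76, [210.0, 87.0], [0.433, -0.31])]
pin_mid [(0.7, [154.0, 266.0], [0.482, -0.314])]
chock_mid [(0.88, [251.0, 188.0], [0.368, 0.031]), (0.85, [143.0, 253.0], [0.4, -0.309])]
```

View pics/w5.png

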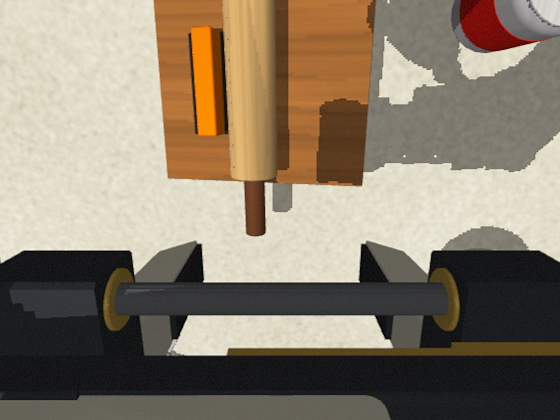

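The pin rests against the chock on the board, axis at about column 250, chock at (208,80). Now the bars.

Emit:
carry_out(commands=[[[0.038,0.0133,-0.01],0,1],[[0.038,0.0133,-0.01],0,1],[[0.038,0.0133,-0.01],0,1],[[0.038,0.0133,-0.01],0,1],[[0.038,0.0133,-0.01],0,1],[[0.038,0.0133,-0.01],0,1],[[0.038,0.0133,-0.01],0,1],[[0.038,0.0133,-0.01],0,1],[[0,0,0],0,1],[[0,0,0],0,1]])

```text
time: 21.68
tool_pos: [0.6202, -0.1042, 0.3177]
tool_rot: [-3.141, 0.0, 1.512]
contact_force: [-0.3, -1.0, 0.6]
opening: 0.0916
grip_force: 0.0
```

Run:
```python
from h import *
p,st=wrist(); save(p,"w6"); tips(p,["lemon_mid","cocoa_mid","green_mid","rose_mid","mould"],st)
t=robot.read_camera("top"); tips(t,["lemon_mid","cocoa_mid","green_mid","rose_mid"])
```

```text
t 21.68 tcp [ 0.6202 -0.1042  0.3177] yaw 1.5119 open 0.0916
lemon_mid [(0.82, [288.0, 148.0], [0.631, -0.08])]
cocoa_mid [(0.75, [280.0, 104.0], [0.624, -0.029])]
green_mid [(0.85, [272.0, 52.0], [0.618, 0.028])]
rose_mid []
mould [(0.75, [277.0, 79.0], [0.621, 0.0])]
lemon_mid [(0.32, [189.0, 149.0], [0.707, 0.248])]
cocoa_mid [(0.47, [407.0, 274.0], [0.434, -0.303])]
green_mid [(0.74, [277.0, 190.0], [0.618, 0.02])]
rose_mid [(0.56, [254.0, 186.0], [0.622, 0.077])]
```

View pics/w6.png

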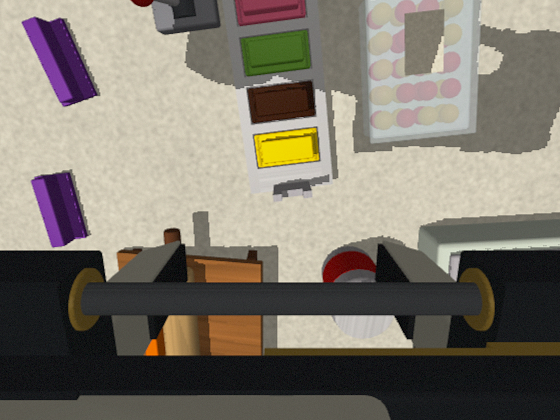

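Lemon is at (287,148), cocoa at (281,103), green at (275,52) and rose at (270,6), all seated. Now I'll measure their outlines.

```bash
cat >> h.py <<'E'
COL=dict(lemon=((22,150,60),(34,255,255)),rose=((160,90,60),(178,255,255)),green=((40,100,40),(75,255,255)),cocoa=((0,60,20),(14,255,95)))
E
python3 - <<'E'
from h import *
p,st=wrist()
for k,roi in (("lemon",(245,120,325,175)),("cocoa",(242,75,320,128)),("green",(236,25,316,80))):
    for z in (.024,.044): print(k,z,blob(p,*COL[k],z,st,roi))
E
```

```text
t 22.23 tcp [ 0.6205 -0.1048  0.3179] yaw 1.5104 open 0.0916
lemon 0.024 [([0.6284000277519226, -0.08030000329017639], [0.04019999876618385, 0.07599999755620956], np.float32(0.061), [254, 127], [318, 166])]
lemon 0.044 [([0.6281999945640564, -0.07800000160932541], [0.03830000013113022, 0.07249999791383743], np.float32(0.061), [254, 127], [318, 166])]
cocoa 0.024 [([0.625, -0.02669999934732914], [0.03929999843239784, 0.07530000060796738], np.float32(0.061), [247, 81], [313, 122])]
cocoa 0.044 [([0.625, -0.026900000870227814], [0.03750000149011612, 0.07190000265836716], np.float32(0.061), [247, 81], [313, 122])]
green 0.024 [([0.6218000054359436, 0.027000000700354576], [0.0406000018119812, 0.07540000230073929], np.float32(0.061), [240, 30], [309, 75])]
green 0.044 [([0.6219000220298767, 0.024399999529123306], [0.03869999945163727, 0.07190000265836716], np.float32(0.061), [240, 30], [309, 75])]
```

Emit:
carry_out(commands=[[[0,0,0],-0.061,1],[[0,0,0],-0.061,1],[[0.024,0.0094,0],0,1],[[0,0,0.05],0,1],[[0,0,0.05],0,1],[[0,0,0.05],0,1],[[0,0,0.05],0,1],[[0,0,0.04],0,1],[[0,0,0.02],0,1],[[0,0,0.01],0,1],[[0,0,0.004],0,1],[[0,0,0],0,1]], newtons=25)

```text
time: 23.78
tool_pos: [0.6289, -0.0801, 0.0446]
tool_rot: [3.14, 0.0, 1.633]
contact_force: [-0.5, -0.5, 0.7]
opening: 0.0917
grip_force: 0.0
```

Emit:
carry_out(commands=[[[0,0,0],0,0.5],[[0,0,0],0,0.5],[[0,0,0],0,0.5],[[0,0,0],0,0.5],[[0,0,-0.02],0,0.5],[[0,0,-0.04],0,0.5],[[0,0,-0.05],0,0.5],[[0,0,-0.05],0,0.5],[[0,0,0],0.064,0.5],[[0,0,0],0.063,0.5],[[0.0287,-0.0207,0],0,0.5],[[0.0287,-0.0207,0],0,0.5],[[0.0287,-0.0207,0],0,0.5],[[0.0287,-0.0207,0],0,0.5],[[0.0287,-0.0207,0],0,0.5],[[0.0287,-0.0207,0],0,0.5],[[0.0287,-0.0207,0],0,0.5],[[0,0,0],0,0.5],[[0,0,0],0,0.5]])

```text
time: 26.15
tool_pos: [0.4972, 0.1296, 0.204]
tool_rot: [3.141, 0.0, 1.506]
contact_force: [0.6, 0.1, -1.3]
opening: 0.0598
grip_force: 25.0
```

Run:
```python
from h import *
p,st=wrist(); save(p,"w7"); tips(p,["lemon_slot","cocoa_slot","green_slot","rose_slot"],st)
for k in ("lemon","rose","cocoa"): print(k,blob(p,*COL[k],.013,st,None,2))
```

```text
t 26.15 tcp [0.4972 0.1296 0.204 ] yaw 1.5062 open 0.0598
lemon_slot [(0.56, [269.0, 73.0], [0.493, 0.232]), (0.48, [283.0, 268.0], [0.493, 0.043])]
cocoa_slot []
green_slot []
rose_slot []
lemon [([0.49309998750686646, 0.06300000101327896], [0.07180000096559525, 0.15389999747276306], np.float32(-0.065), [204, 216], [358, 282]), ([0.49459999799728394, 0.2329999953508377], [0.047200001776218414, 0.08590000122785568], np.float32(-0.065), [221, 42], [319, 99])]
rose [([0.6219000220298767, 0.07609999924898148], [0.04529999941587448, 0.0803999975323677], np.float32(0.062), [368, 204], [450, 252]), ([0.5088000297546387, 0.2786000072956085], [0.019099999219179153, 0.10760000348091125], np.float32(-0.064), [219, 0], [347, 25])]
cocoa [([0.7444000244140625, 0.23160000145435333], [0.0, 0.004399999976158142], np.float32(-0.065), [554, 53], [559, 53]), ([0.4278999865055084, 0.07039999961853027], [0.0, 0.0], np.float32(nan), [216, 247], [216, 247])]h.py:47: RuntimeWarning: invalid value encountered in scalar divide
  out.append((np.round(b.mean(0),4).tolist(),np.round(sorted([np.hypot(*e),np.hypot(*f)]),4).tolist(),round(np.arctan(L[1]/L[0]),3),c[:,0].min(0).tolist(),c[:,0].max(0).tolist()))
```

View pics/w7.png

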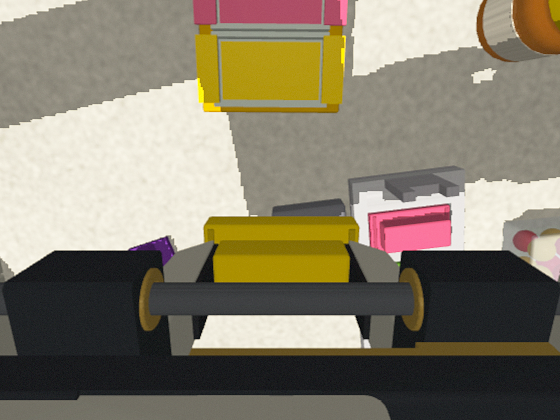

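The lemon bar is held at (280,245). The yellow slot floor is at (270,70), with the rose slot next beyond it.

Emit:
carry_out(commands=[[[0.05,-0.0044,0],0,0.5],[[0.051,-0.0044,0],0,0.5],[[0,0,0.04],0,0.5],[[0,0,0.05],0,0.5],[[0,0,0.035],0,0.5],[[0,0,0.015],0,0.5],[[0,0,0.008],0,0.5],[[0,0,0.003],0,0.5],[[0,0,0.001],0,0.5],[[0,0,0],0,0.5]])

```text
time: 27.65
tool_pos: [0.4952, 0.2314, 0.0527]
tool_rot: [3.14, -0.0, 1.506]
contact_force: [0.6, 0.1, -0.7]
opening: 0.0601
grip_force: 25.0
```

Emit:
carry_out(commands=[[[0,0,0.002],0,0.5],[[0,0,0],0,0.75],[[0,0,0],0,0.85],[[0,0,0],0,0.85],[[0,0,-0.04],0,0.85],[[0,0,-0.05],0,0.85],[[0,0,-0.06],0,1],[[-0.041,0.0183,-0.012],0,1],[[-0.041,0.0183,-0.012],0,1],[[-0.041,0.0183,-0.012],0,1],[[-0.041,0.0183,-0.012],0,1],[[-0.041,0.0183,-0.012],0,1],[[-0.041,0.0183,0],0,1],[[-0.041,0.0183,0],-0.063,1],[[-0.041,0.0183,0],-0.063,1],[[0,0,0],0,1],[[0,0,0],0,1]])

```text
time: 29.78
tool_pos: [0.6218, -0.104, 0.2596]
tool_rot: [-3.141, -0.001, 1.631]
contact_force: [-0.2, 0.8, -0.2]
opening: 0.0916
grip_force: 0.0
```

```bash
cat >> h.py <<'E'
def bars(p,st,names):
    for k in names:
        r=robot.find_in(p,k+"_mid")
        if not r: print(k,"not found")
        for d in r[:2]:
            u,v=map(int,d["at"]); roi=(max(u-48,0),max(v-30,0),u+48,v+30)
            for b in blob(p,*COL[k],.024,st,roi): print(k,round(d["p"],2),b)
E
python3 - <<'E'
from h import *
p,st=wrist(); save(p,"w8"); bars(p,st,["cocoa","green"])
t=robot.read_camera("top"); Z["lemon_mid"]=.031;tips(t,["lemon_mid","rose_mid","cocoa_mid","green_mid","pin_mid"]); delta(st,.625,-.0267,.0446,1.632)
E
```

```text
t 29.77 tcp [ 0.6218 -0.104   0.2596] yaw 1.631 open 0.0916
cocoa 0.82 ([0.6251000165939331, -0.026599999517202377], [0.03929999843239784, 0.0754999965429306], np.float32(0.06), [252, 82], [325, 122])
cocoa 0.41 ([0.47360000014305115, -0.18619999289512634], [0.01889999955892563, 0.020800000056624413], np.float32(-1.221), [136, 232], [153, 250])
green 0.66 ([0.6218000054359436, 0.027000000700354576], [0.039799999445676804, 0.07569999992847443], np.float32(0.06), [250, 23], [328, 67])
lemon_mid [(0.87, [188.0, 231.0], [0.497, 0.227]), (0.36, [412.0, 257.0], [0.475, -0.315])]
rose_mid [(0.77, [252.0, 187.0], [0.62, 0.083])]
cocoa_mid []
green_mid [(0.83, [277.0, 191.0], [0.613, 0.019])]
pin_mid [(0.85, [413.0, 256.0], [0.469, -0.306]), (0.27, [190.0, 233.0], [0.485, 0.213])]
dx,dy,dz [0.077  0.0079 0.215 ] turn -0.001
```

Emit:
carry_out(commands=[[[0.0385,0.004,0],0,1],[[0.0385,0.0039,0],0,1],[[0,0,0.05],0,1],[[0,0,0.06],0,1],[[0,0,0.06],0,1],[[0,0,0.03],0,1],[[0,0,0.012],0,1],[[0,0,0.003],0,1],[[0,0,0],0,1],[[0,0,0],0,0.5],[[0,0,0],0,0.5],[[0,0,0],0,0.5],[[0,0,0],0,0.5],[[0,0,0],0,0.5]])

```text
time: 31.98
tool_pos: [0.6253, -0.0272, 0.0451]
tool_rot: [3.141, 0.0, 1.632]
contact_force: [-0.9, -0.0, 2.3]
opening: 0.06
grip_force: 25.0
```

Emit:
carry_out(commands=[[[0,0,-0.02],0,0.5],[[0,0,-0.04],0,0.5],[[0,0,-0.05],0,0.5],[[0,0,-0.04],0,0.5],[[0,0,0],0.063,0.5],[[0,0,0],0.063,0.5],[[0.0415,-0.0163,0],0,0.5],[[0.0415,-0.0163,0],0,0.5],[[0.0415,-0.0163,0],0,0.5],[[0.0415,-0.0163,0],0,0.5],[[0.0415,-0.0163,0],0,0.5],[[0.0415,-0.0163,0],0,0.5],[[0.0415,-0.0163,0],0,0.5],[[0.0415,-0.0163,0],0,0.5],[[0.0415,-0.0163,0],0,0.5],[[0,0,0],0,0.5],[[0,0,0],0,0.5]])

```text
time: 34.1
tool_pos: [0.5031, 0.3547, 0.1945]
tool_rot: [-3.141, 0.001, 1.506]
contact_force: [-0.6, -0.6, -0.8]
opening: 0.0597
grip_force: 25.0
```

Run:
```python
from h import *
p,st=wrist(); delta(st,.503,.3548,.0515,1.506)
print("green slot",blob(p,*COL["green"],.013,st,(150,0,420,150)))
```

```text
t 34.1 tcp [0.5031 0.3547 0.1945] yaw 1.5063 open 0.0597
dx,dy,dz [ 1.00e-04 -1.00e-04  1.43e-01] turn 0.0
green slot [([0.5078999996185303, 0.41850000619888306], [0.04809999838471413, 0.08579999953508377], np.float32(-0.072), [233, 88], [331, 144])]
```

Emit:
carry_out(commands=[[[0,0,0.04],0,0.5],[[0,0,0.05],0,0.5],[[0,0,0.03],0,0.5],[[0,0,0.014],0,0.5],[[0,0,0.007],0,0.5],[[0,0,0.002],0,0.5],[[0,0,0],0,0.5],[[0,0,0],0,0.5]])

```text
time: 35.15
tool_pos: [0.5036, 0.3554, 0.0528]
tool_rot: [3.14, -0.001, 1.506]
contact_force: [-0.8, 0.8, -0.1]
opening: 0.0594
grip_force: 25.0
```

Emit:
carry_out(commands=[[[0,0,0.0005],0,0.75],[[0,0,0],0,0.85],[[0,0,0],0,0.85],[[0,0,-0.04],0,0.85],[[0,0,-0.05],0,0.85],[[0,0,-0.06],0,1],[[-0.0452,0.016,-0.012],0,1],[[-0.0452,0.016,-0.012],0,1],[[-0.0452,0.016,-0.012],0,1],[[-0.0452,0.016,-0.012],0,1],[[-0.0452,0.016,-0.012],0,1],[[-0.0452,0.016,0],0,1],[[-0.0452,0.016,0],0,1],[[-0.0452,0.016,0],-0.063,1],[[-0.0452,0.016,0],-0.063,1],[[0,0,0],0,1],[[0,0,0],0,1]])

```text
time: 37.28
tool_pos: [0.6231, -0.059, 0.2612]
tool_rot: [-3.141, -0.001, 1.631]
contact_force: [-0.1, -0.3, -0.1]
opening: 0.0915
grip_force: 0.0
```

Run:
```python
from h import *
p,st=wrist(); save(p,"w9"); bars(p,st,["green","rose"]); delta(st,.6218,.027,.0446,1.632)
t=robot.read_camera("top"); Z["cocoa_mid"]=Z["lemon_mid"]=.031; tips(t,["lemon_mid","cocoa_mid","rose_mid","pin_mid"])
```

```text
t 37.27 tcp [ 0.6231 -0.059   0.2612] yaw 1.6309 open 0.0915
green 0.58 ([0.6218000054359436, 0.027400000020861626], [0.039900001138448715, 0.0754999965429306], np.float32(0.06), [248, 72], [322, 113])
rose 0.92 ([0.6184999942779541, 0.08060000091791153], [0.04039999842643738, 0.07609999924898148], np.float32(0.06), [246, 13], [324, 58])
dx,dy,dz [0.0859 0.0039 0.2166] turn -0.001
lemon_mid [(0.77, [188.0, 231.0], [0.497, 0.226])]
cocoa_mid [(0.76, [136.0, 227.0], [0.499, 0.354]), (0.72, [185.0, 150.0], [0.701, 0.257])]
rose_mid [(0.67, [249.0, 189.0], [0.615, 0.089])]
pin_mid [(0.76, [409.0, 256.0], [0.47, -0.298])]
```

Emit:
carry_out(commands=[[[0.043,0.002,0],0,1],[[0.043,0.002,0],0,1],[[0,0,0.05],0,1],[[0,0,0.06],0,1],[[0,0,0.06],0,1],[[0,0,0.032],0,1],[[0,0,0.012],0,1],[[0,0,0.003],0,1],[[0,0,0],0,1],[[0,0,0],0,0.5],[[0,0,0],0,0.5],[[0,0,0],0,0.5],[[0,0,0],0,0.5],[[0,0,0],0,0.5]])

```text
time: 39.42
tool_pos: [0.6221, 0.0267, 0.0446]
tool_rot: [3.141, 0.0, 1.632]
contact_force: [-0.8, 0.5, 2.8]
opening: 0.0595
grip_force: 25.0
```

Emit:
carry_out(commands=[[[0,0,-0.02],0,0.5],[[0,0,-0.04],0,0.5],[[0,0,-0.05],0,0.5],[[0,0,-0.04],0,0.5],[[0,0,0],0.063,0.5],[[0,0,0],0.063,0.5],[[0.0424,-0.0156,0],0,0.5],[[0.0424,-0.0156,0],0,0.5],[[0.0424,-0.0156,0],0,0.5],[[0.0424,-0.0156,0],0,0.5],[[0.0424,-0.0156,0],0,0.5],[[0.0424,-0.0156,0],0,0.5],[[0.0424,-0.0156,0],0,0.5],[[0.0424,-0.0156,0],0,0.5],[[0.0424,-0.0156,0],0,0.5],[[0,0,0],0,0.5],[[0,0,0],0,0.5]])

```text
time: 41.55
tool_pos: [0.5066, 0.4163, 0.1939]
tool_rot: [-3.141, 0.001, 1.506]
contact_force: [0.5, -0.1, -1.4]
opening: 0.0596
grip_force: 25.0
```

Emit:
carry_out(commands=[[[0,0,0.04],0,0.5],[[0,0,0.05],0,0.5],[[0,0,0.03],0,0.5],[[0,0,0.014],0,0.5],[[0,0,0.005],0,0.5],[[0,0,0.002],0,0.5],[[0,0,0],0,0.5],[[0,0,0],0,0.5]])

```text
time: 42.55
tool_pos: [0.5071, 0.417, 0.0543]
tool_rot: [3.14, -0.001, 1.506]
contact_force: [0.4, -0.1, -1.0]
opening: 0.0598
grip_force: 25.0
```

Emit:
carry_out(commands=[[[0,0,0.0025],0,0.5],[[0,0,0],0,0.75],[[0,0,0],0,0.85],[[0,0,0],0,0.85],[[0,0,-0.04],0,0.85],[[0,0,-0.05],0,0.85],[[0,0,-0.06],0,1],[[-0.0418,0.0044,-0.012],0,1],[[-0.0418,0.0044,-0.012],0,1],[[-0.0418,0.0044,-0.012],0,1],[[-0.0418,0.0044,-0.012],0,1],[[-0.0418,0.0044,-0.012],0,1],[[-0.0418,0.0044,0],0,1],[[-0.0418,0.0044,0],0,1],[[-0.0418,0.0044,0],0,1]])

```text
time: 44.42
tool_pos: [0.5201, 0.0794, 0.2612]
tool_rot: [3.141, 0.0, 1.506]
contact_force: [0.1, 0.6, -0.9]
opening: 0.0918
grip_force: 0.0
```

Emit:
carry_out(commands=[[[0,0,0],0.181,1],[[0,0,0],0.181,1],[[0,0,0],0.181,1],[[0,0,0],0.181,1],[[0,0,0],0.181,1],[[0,0,0],0.18,1],[[0,0,0],0.18,1],[[0,0,0],0.18,1],[[0,0,0],0,1],[[0,0,0],0,1]])

```text
time: 45.68
tool_pos: [0.5201, 0.0807, 0.261]
tool_rot: [3.142, -0.0, 0.064]
contact_force: [0.3, 1.1, 0.0]
opening: 0.0923
grip_force: 0.0
```

Run:
```python
from h import *
p,st=wrist(); save(p,"w10"); bars(p,st,["rose"]); delta(st,.6186,.081,.0446,.061)
t=robot.read_camera("top"); Z["green_mid"]=Z["cocoa_mid"]=Z["lemon_mid"]=.031; tips(t,["lemon_mid","cocoa_mid","rose_mid","green_mid"])
```

```text
t 45.67 tcp [0.5201 0.0807 0.261 ] yaw 0.0643 open 0.0923
rose 0.93 ([0.6222000122070312, 0.08110000193119049], [0.04010000079870224, 0.05590000003576279], np.float32(0.064), [269, 45], [308, 104])
dx,dy,dz [0.0983 0.006  0.2164] turn 0.003
lemon_mid [(0.43, [187.0, 235.0], [0.488, 0.228])]
cocoa_mid [(0.82, [136.0, 225.0], [0.502, 0.355])]
rose_mid []
green_mid [(0.76, [112.0, 222.0], [0.505, 0.412]), (0.7, [411.0, 256.0], [0.475, -0.311])]
```

View pics/w10.png

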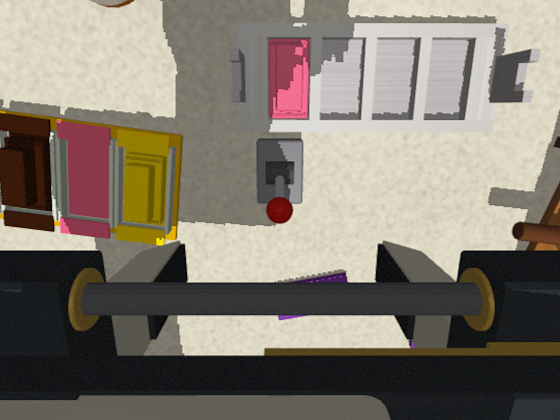

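Rose is still in its cavity at (289,78). Lemon and cocoa sit in their slots at (145,190) and (20,170), and the lever ball is at (280,210).

Emit:
carry_out(commands=[[[0.049,0.003,0],0,0.6],[[0.049,0.003,0],0,0.45],[[0,0,0.05],0,0.45],[[0,0,0.06],0,0.45],[[0,0,0.06],0,0.45],[[0,0,0.032],0,0.45],[[0,0,0.011],0,0.45],[[0,0,0.003],0,0.45],[[0,0,0],0,0.45],[[0,0,0],0,0.1],[[0,0,0],0,0.1],[[0,0,0],0,0.1],[[0,0,0],0,0.1],[[0,0,0],0,0.1]])

```text
time: 47.78
tool_pos: [0.6188, 0.0806, 0.0459]
tool_rot: [3.141, -0.002, 0.061]
contact_force: [-0.8, -0.1, 5.4]
opening: 0.0258
grip_force: 25.0
```

Emit:
carry_out(commands=[[[0,0,-0.02],0,0.1],[[0,0,-0.04],0,0.1],[[0,0,-0.05],0,0.1],[[0,0,-0.04],0,0.1],[[0,0,0],0.063,0.1],[[0,0,0],0.063,0.1],[[-0.0223,-0.034,0],0,0.1],[[-0.0223,-0.034,0],0,0.1],[[-0.0223,-0.034,0],0,0.1],[[-0.0223,-0.034,0],0,0.1],[[-0.0223,-0.034,0],0,0.1],[[-0.0223,-0.0343,0],0,0.1],[[0,0,0],0,0.1],[[0,0,0],0,0.1]])

```text
time: 49.52
tool_pos: [0.4982, 0.293, 0.1947]
tool_rot: [3.141, 0.0, -0.065]
contact_force: [0.8, 0.4, -0.1]
opening: 0.0257
grip_force: 25.0
```

Emit:
carry_out(commands=[[[0,0,0.04],0,0.1],[[0,0,0.05],0,0.1],[[0,0,0.03],0,0.1],[[0,0,0.014],0,0.1],[[0,0,0.004],0,0.1],[[0,0,0.002],0,0.1],[[0,0,0],0,0.1],[[0,0,0],0,0.1]])

```text
time: 50.52
tool_pos: [0.4985, 0.2935, 0.0557]
tool_rot: [-3.141, -0.001, -0.065]
contact_force: [0.1, -0.4, -1.1]
opening: 0.0257
grip_force: 25.0
```

Emit:
carry_out(commands=[[[0,0,0.003],0,0.1],[[0,0,0.001],0,0.4],[[0,0,0],0,0.47],[[0,0,0],0,0.47],[[0,0,-0.03],0,0.47],[[0,0,-0.05],0,0.47],[[0,0,-0.05],0,0.2],[[-0.0059,0.0432,0],0,0],[[-0.0059,0.0432,0],0,0],[[-0.0059,0.0432,0],0,0],[[-0.0059,0.0432,0],0,0],[[-0.0059,0.0432,0],0,0],[[0,0,0],-0.063,0],[[0,0,0],-0.063,0],[[0,0,0],0,0]])

```text
time: 52.4
tool_pos: [0.4546, 0.0795, 0.181]
tool_rot: [3.141, -0.0, 0.06]
contact_force: [-0.8, -0.2, -0.4]
opening: 0.0006
grip_force: 0.0
```

Run:
```python
from h import *
p,st=wrist(); save(p,"w11"); Z["switch_tip"]=.075; tips(p,["switch_tip"],st); delta(st,.455,.080,.079,.061)
print("ball",blob(p,(0,150,90),(6,255,255),.075,st,(200,0,360,260)), "pred",to_px(p,[.494,.0824,.075],st))
```

```text
t 52.4 tcp [0.4546 0.0795 0.181 ] yaw 0.0599 open 0.0006
switch_tip [(0.93, [281.0, 150.0], [0.497, 0.084])]
dx,dy,dz [ 0.0004 -0.0005  0.102 ] turn -0.001
ball [([0.4959000051021576, 0.08229999989271164], [0.02449999935925007, 0.02500000037252903], np.float32(0.06), [265, 134], [300, 170])] pred [282.14697621 154.89058779]
```

Emit:
carry_out(commands=[[[0,0,0.04],0,0],[[0,0,0.04],0,0],[[0,0,0.022],0,0],[[0,0,0],0,0],[[0.01,0,0],0,0],[[0.008,0,0],0,0],[[0.008,0,0],0,0],[[0.008,0,0],0,0],[[0.008,0,0],0,0],[[0.008,0,0],0,0],[[0.008,0,0],0,0],[[0.006,0,0],0,0],[[0.005,0,0],0,0],[[0.004,0,0],0,0],[[0,0,0],0,0]])

```text
time: 54.38
tool_pos: [0.5278, 0.0841, 0.0788]
tool_rot: [3.142, -0.0, 0.061]
contact_force: [-0.4, 0.1, -0.5]
opening: 0.0009
grip_force: 0.1
```

Emit:
carry_out(commands=[[[0.002,0,0],0,0],[[0.002,0,0],0,0],[[0.002,0,0],0,0],[[0,0,0],0,0]])

```text
time: 54.88
tool_pos: [0.5289, 0.0842, 0.0785]
tool_rot: [3.141, 0.01, 0.061]
contact_force: [-16.1, -2.6, 10.4]
opening: 0.0003
grip_force: 8.1
```

Emit:
carry_out(commands=[[[-0.01,0,0],0,0],[[-0.03,0,0],0,0],[[-0.03,0,-0.03],0,0.3],[[0,-0.03,-0.06],0,0.6],[[0,-0.05,-0.06],0,1],[[0,-0.05,-0.06],0,1],[[0,-0.04,-0.04],0,1],[[0,0,0],0,1],[[0,0,0],0,1]])

```text
time: 56.0
tool_pos: [0.4543, 0.2275, 0.3001]
tool_rot: [3.141, 0.0, 0.061]
contact_force: [-0.8, -0.5, -0.4]
opening: 0.0659
grip_force: 0.0
```

Run:
```python
from h import *
p,st=wrist(); save(p,"w12"); tips(p,["switch_tip"],st)
print("ball",blob(p,(0,150,90),(6,255,255),.075,st,(200,0,560,260)),"want",[.5231+.0288,.0842+.0018])
t=robot.read_camera("scene"); save(t,"s12",(80,100,460,350),2.1)
```

```text
t 56.0 tcp [0.4543 0.2275 0.3001] yaw 0.0612 open 0.0659
switch_tip [(0.91, [434.0, 86.0], [0.556, 0.077])]
ball [([0.5515000224113464, 0.0851999968290329], [0.023399999365210533, 0.026100000366568565], np.float32(-1.51), [420, 76], [446, 101])] want [0.5519000000000001, 0.086]
```

View pics/w12.png

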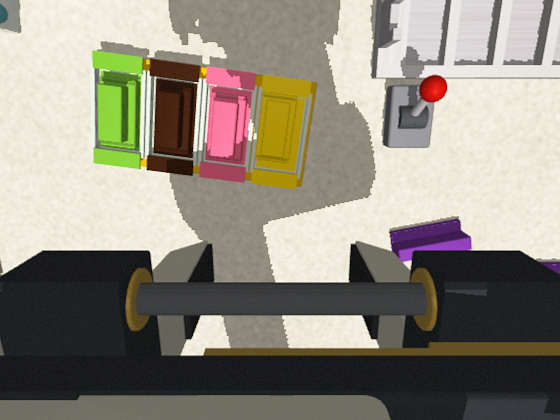

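View pics/s12.png

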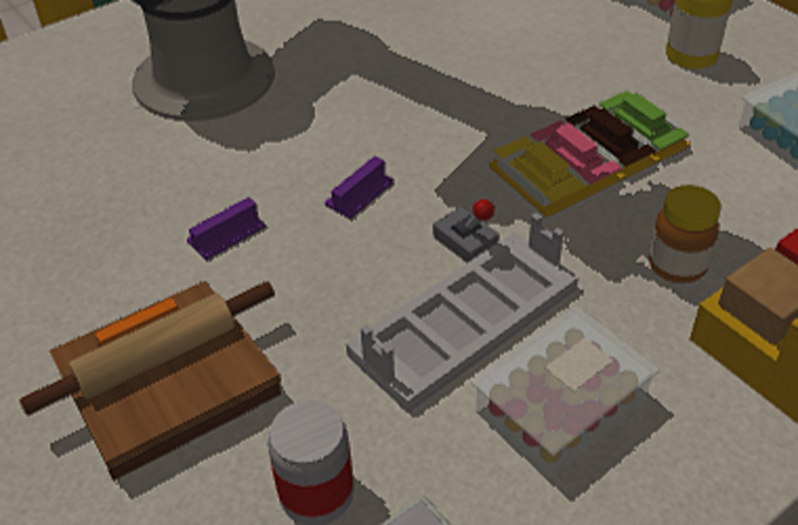

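All four bars lie ridge up in their own slots, from green at (118,108) to lemon at (280,125). The lever ball at (432,88) is at the off stop. The pin rests on the board against the chock.

Run:
```python
from h import *
print(robot.hand_in())
```

```text
the job is handed in; nothing more can be done
None
```

The job is done and handed in at about 56 s of the 208 s: the pin rests against the chock on the board, all four bars lie ridge up in the slots of their own colour, and the cooling plate is fully off; hand-in returned no verdict.

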